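# Set a leather slicker to its honing angle in the rocker jig

### The job

Leaving the bottle, tin and mallet alone, draw the slicker (flat steel blade with a wooden grip) out of its rack and slide its blade edgewise down into the slot of the rocker jig until the grip sits on the jig. Then, moving it only by the slicker's grip, rock the jig on the worn marble slab until the swinging pointer on its dial settles on the brass index mark, and hold it there. Finish while still holding the slicker, blade fully home, both runners resting on the slab, pointer still on the mark.

Things in the scene. Friction and masses are not known exactly. Their poses are not given: they have to be found in the camera images.
- slicker: leather slicker, 0.26 kg: wooden grip 105 (x) x 26 (y) x 36 (z) mm, steel blade 100 x 5 x 48 mm (x, y, z) straight down from the middle of its underside. Origin: centre of the grip's underside (the shoulder); z up through the grip, x along it. It starts upright in the rack's slot, shoulder on the rack's top. Grip across y, high on the grip, so that the fingertips stay clear of the jig
- rack: fixed dark wooden rack 130 (x) x 73 (y) x 60 (z) mm, a slot 13 mm wide along x in its top, at the middle. Origin: centre of its underside, z up
- jig: loose rocker jig, 0.8 kg: wooden block 116 (x) x 86 (y) mm, z = 16 to 72 mm, on two curved steel runners 44 mm either side of the middle, radius 90 mm about the x direction, usable to 0.55 rad each way. Origin: centre, at the lowest line of the runners when level; z up. Left alone it rolls back level. As it rolls, the runners travel over the slab 90 mm per rad
- slot_mouth (a point): centre of the jig block's flat top (jig z = 72 mm), axes as the jig. The slot there, along x: 108 x 10 mm, open below, its mouth widened to 22 mm by sloping sides over the top 12 mm. The blade has 2.5 mm to spare each side, 4 mm at each end; fully home the slicker's shoulder rests on the block's top, its origin at this point, either way round
- dial (a point): centre of the outer face of the white upright dial plate on the jig's +x end, facing jig +x, at jig (62, 0, 62) mm. Plate 92 (y) x 76 (z) x 4 mm, jig z = 24 to 100 mm, so it rises 28 mm above the block's top
- pointer (a joint): swing of the pointer relative to the dial, rad, about the jig's +x axis; 0 = along the jig's -z axis, positive = its tip towards the jig's +y. The pointer is a thin dark needle 64 mm long that hangs freely by gravity from a pivot at jig (66, 0, 94) mm; it swings for about a second after the jig stops
- index (a joint): setting of the brass index mark on the dial, same zero and sense as pointer, 0.16 to 0.40 rad; stiff, does not move by itself. The pointer is on the mark when the two values agree: the jig must roll by this angle about its own -x axis, its top going towards its own +y
- pointer_tip (a point): tip of the pointer, 64 mm from the pivot
- index_mark (a point): the brass index mark, 64 mm from the same pivot
- slab: fixed worn marble slab 130 (x) x about 240 (y) mm, uneven on top: a level strip 40 mm wide, running along x, at z = 25 mm, with flanks rising 3 degrees towards +y and 5 degrees towards -y. Origin: centre of its underside, z up. The jig stands level on the strip at the start, its x axis nearly along the slab's
- dressing: white plastic bottle 60 mm across, 130 mm tall, bystander; origin underside centre
- rivet_tin: round steel tin 70 mm across, 50 mm tall, bystander; origin underside centre
- mallet: hammer lying on the bench, about 0.3 m long, bystander

How it is judged:
By the outcome, as a careful person would: the job done as asked, in the order asked, and still so for the second after the job is handed in, while the arm keeps its last pose, push and grip.
It also fails if it takes over 48 s, if anything falls off the work surface, if the arm or the gripper's body presses on something with over 40 N, if the wrist force passes 120 N, or if a joint passes its speed limit or range.

### The arm

A 6-joint arm with a two-finger parallel gripper is mounted at the origin on the work surface. World frame = base frame: x ahead of the robot, y to its left, z up, the work surface at z = 0. Lengths are in mm, angles in rad, forces in N, time in s.
With the tool pointing down it reaches from about 350 to 975 mm from the base axis. Payload 7.1 kg.
Tool frame: the origin (TCP) lies at the very end of the fingers, on their centre line; the grasp point (between the pads) lies 19 mm behind it; z points along the fingers, y is the direction in which the jaws open and shut (so a half turn about z gives the same grasp; the last joint's range is limited). The gripper opens to 88 mm and grips with 3 to 60 N. Pads are 20 mm wide; open, the fingers measure 115 mm over their backs; the gripper's body (75 mm by 178 mm) begins 61 mm behind the grasp point.
Start: joints at [1.306, 0.423, 1.63, -0, 1.089, -0.019], TCP at [152.051, 606.206, 222.675] pointing down, gripper open.
Joint ranges: [-3, 3], [-0.9, 2.11], [0.09, 2.58], [-1.31, 4.45], [0.11, 2.69], [-2.54, 2.54]. Speed limits (rad/s): [2.39, 2.39, 3.01, 3.14, 3.14, 3.14].

### API

Orientations are given as a rotation vector (axis times angle).
In Python, from workcell import * gives the robot as it stands.
- The arm moves only by the tool play_rows, never from a script. Its argument "plan" is text: rows parted by semicolons, each of 7 numbers parted by spaces: the finger opening in cm, from 0 to 8.78, then the shift along the tool's x, y, z in cm, then the turn, a rotation vector about the tool's x, y, z in degrees. A call has 1 to 20 rows; each row shifts and turns the commanded pose from where the row before left it, along the tool's axes as they then stand; what a row does not reach is not made up. A row lasts 1/8 s, in which the tool goes at most 62.5 mm and 10.7 degrees, less where a joint would pass 70% of its speed; a pose out of reach is approached as far as the arm can. A call is refused whole if a number of a shift passes 6.25 or a number of a turn 10.7, either way. A call with a gripper value outside its range is refused whole. The fingers move at their own pace and stop on an object; the grip force is fixed at half the most. Time passes only in rows, so rows that do not move let the fingers close. It gives the time, the measured TCP pose, the force and the opening at its end, in the units of the state.
- get_obs(): the state, without advancing time (a new reading comes with each control period).
- get_image(name): name is "scene" or "top"; returns a dict with "pixels" (420x560x3 uint8, red, green, blue), "range_z" (420x560 float32, mm along the optical axis (not along the pixel's ray), 0 where there is no reading), "fx", "fy", "cx", "cy" (pixels), "eye" and "attitude" of the camera in the world. Camera axes: x right, y down, z forward; pixel columns grow to the right and rows downward; lengths in mm; the calibration is good to about 2 mm. A picture is of the moment at which its call begins.
- close_job(): hands the job in, once; it reports no verdict.
The state is a dict: "t": time; "qpos": joint angles; "qvel": joint speeds; "joint_torque": joint torques, N m; "ee_pos": TCP position; "orientation": TCP orientation; "ft_force": force on the tool from outside, world axes, zero at the start; "moment": the same for the moment, N m; "width": finger opening in mm.
Only numpy, scipy, OpenCV 4.12 (cv2) and the standard library are available. Lean on these libraries where they do the work, as an engineer would, in place of code of your own. Each camera call takes 0.05 s, during which the arm holds its last target. There are 200 camera calls.

## Working session

There is one attempt and no reset: what is moved stays moved. The work goes in short steps, Python scripts to look and compute and a tool call to move; the robot and the scene stay as the last step left them, time stands still between calls to the robot, and variables do not carry over. Pictures are saved under pics/ and viewed, about 8 in all and at most 12, crops included, and the job is handed in when it is done.

Besides the shell and the picture viewer there is one more tool, called after "Request:" by a JSON object that holds its "op" and its "data". play_rows: Moves the arm, as the interface text tells. Its arguments: {"type":"object","properties":{"plan":{"type":"string"}},"required":["plan"]}

```bash
mkdir -p pics; cat > h.py <<'E'
from workcell import *
import numpy as np, cv2
from scipy.spatial.transform import Rotation as R
def cam(n):
    im=get_image(n); im['A']=np.array(im['attitude'],float); return im
def rot(im):
    A=im['A']; return A if A.shape==(3,3) else R.from_rotvec(A).as_matrix()
def cloud(im):
    z=im['range_z']; v,u=np.mgrid[:z.shape[0],:z.shape[1]]
    P=np.dstack([(u-im['cx'])/im['fx']*z,(v-im['cy'])/im['fy']*z,z])
    return P@rot(im).T+np.array(im['eye'])
def save(im,name,crop=None,s=1):
    p=im['pixels'][:,:,::-1]
    if crop: u0,v0,u1,v1=crop; p=p[v0:v1,u0:u1]
    cv2.imwrite('pics/'+name,cv2.resize(p,None,fx=s,fy=s,interpolation=cv2.INTER_CUBIC))
def load(n): 
    d=np.load(n+'.npy',allow_pickle=True).item(); return d
E
python3 - <<'E'
from h import *
o=get_obs();print({k:np.round(v,3) for k,v in o.items()})
for n in('scene','top'):
    im=cam(n);print(n,im['fx'],im['cx'],im['cy'],im['eye'],im['attitude']);save(im,n+'0.png');np.save(n+'0.npy',im)
E
```

```text
{'t': np.float64(0.0), 'qpos': array([ 1.306,  0.424,  1.631, -0.   ,  1.089, -0.019]), 'qvel': array([ 0.001,  0.001,  0.   ,  0.001,  0.002, -0.001]), 'joint_torque': array([-3.0000e-03, -5.4461e+01, -2.7366e+01,  6.4000e-02,  2.3000e-02,
       -0.0000e+00]), 'ee_pos': array([151.915, 605.691, 221.901]), 'orientation': array([-3.850e-01, -3.118e+00,  2.000e-03]), 'ft_force': array([-0.213,  0.242,  0.453]), 'moment': array([0.013, 0.009, 0.012]), 'width': np.float64(88.047)}
scene 401.053084092364 280.84941967839615 209.4880644754637 [1137.64357823 -237.24895141  990.12324005] [-2.11852255 -1.48990464  0.46414528]
top 420.8198352492833 278.38475160495983 211.89532229508157 [ 361.87969491  -21.40265704 1251.56636283] [-2.09158596  2.14828239 -0.17519911]
```

View pics/scene0.png

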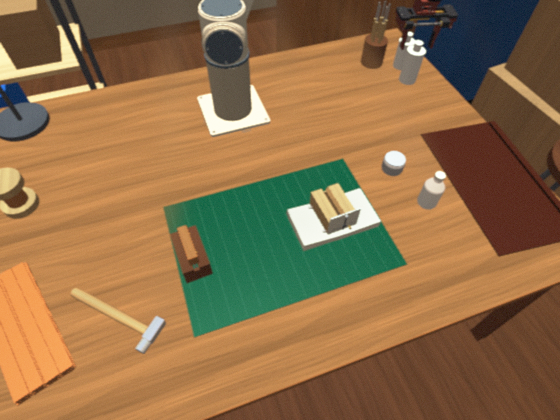

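View pics/top0.png

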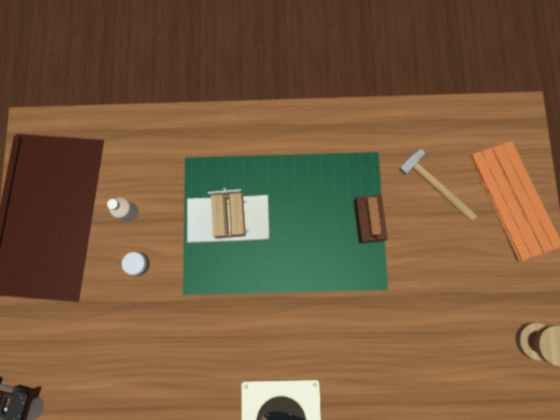

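The scene view shows the jig on the slab at about (335,208) and the slicker in its rack at (190,250). In the top view the jig is at (228,217), with its dial on the far (+x world) side, and the rack is at (370,218).

```bash
cat > m.py <<'E'
from h import *
t=load('top0');C=cloud(t);s=load('scene0');S=cloud(s)
print('bench z', C[330,150],'scene bench',S[350,250])
def rep(n,C,box,zlo,zhi):
    m=np.zeros(C.shape[:2],bool);u0,v0,u1,v1=box;m[v0:v1,u0:u1]=1
    m&=(C[...,2]>zlo)&(C[...,2]<zhi)
    p=C[m]; r=cv2.minAreaRect(p[:,:2].astype(np.float32));print(n,len(p),'mean',p.mean(0).round(1),'med z',np.median(p[:,2]).round(1),'rect',np.round(r[0],1),np.round(r[1],1),round(r[2],2))
rep('grip top',C,(350,185,395,255),85,110)
rep('grip s',S,(165,215,220,290),85,110)
rep('rack s',S,(165,215,220,290),50,70)
rep('rack top',C,(350,185,395,255),50,70)
rep('slab',C,(180,180,275,250),15,50)
rep('block',C,(200,180,255,250),85,108)
rep('block s',S,(300,170,370,240),85,108)
rep('dial',C,(200,180,255,250),110,140)
for v in range(186,246,4): print(v,C[v,206:250:3,2].round(0).astype(int))
for v in range(190,250,6): print(v,C[v,352:392:3,2].round(0).astype(int))
save(t,'t1.png',(180,175,280,250),8);save(s,'s1.png',(280,170,390,250),7)
E
python3 m.py
```

```text
bench z [253.79358524 374.2182803    1.96947985] scene bench [ 8.46074961e+02 -1.99708959e+02 -3.66444216e-02]
grip top 373 mean [ 556.  -270.9   95.4] med z 95.8 rect [ 556.5 -271.8] [104.2  26.6] 3.68
grip s 370 mean [ 560.4 -275.5   96.1] med z 96.4 rect [ 556.2 -275.8] [105.7  25.8] 3.8
rack s 846 mean [ 564.1 -275.5   60.5] med z 60.6 rect [ 555.3 -275.7] [134.3  72.5] 4.13
rack top 750 mean [ 553.6 -268.    60. ] med z 60.2 rect [ 557.4 -271.9] [131.2  74.5] 3.87
slab 2347 mean [566.9 142.3  30. ] med z 29.8 rect [570.9 144.8] [130.6 242.4] 0.85
block 1170 mean [572.1 137.5  96.4] med z 96.8 rect [572.  136.3] [117.8  91. ] 4.11
block s 979 mean [571.8 131.8  96.2] med z 96.9 rect [572.9 135. ] [128.2  92.4] 1.6
dial 91 mean [630.8 140.3 122.1] med z 123.5 rect [634.4 140.7] [12.8 90.7] 3.09
186 [ 3  2  3 -1  2  1  2  7  5  4  7 -2  3  3 -2]
190 [  8   4   2   5   3   7 126 127 125 125 125 123   4   7   0]
194 [ -1 108 103 101  95  96  93  92  98  98  98  97  74   0   2]
198 [ 25  28  95  97  99  99  86  55  94 100  96 102  70  26  31]
202 [ 27  30 101  99  98  98  90  30  95  
[... 373 characters left out ...]
]
230 [ 32  29  28  99  96  97  95  71  26 102  97  96 100  44  43]
234 [28 28 29 96 97 97 99 82 82 91 89 80 78 57 27]
238 [25 26 26 26 23 23 23 28 27 25 25 29 23 23 29]
242 [ 9 -1  5 -1  3  1  2  0  3 -1  1  4  2  4  2]
190 [ 1  4  2  6  1  8  7 -1  2 -1  4  0 -2 -2]
196 [-4  3 64 63 60 49 48 64 61 62  1  1 -3  1]
202 [ 0 32 59 64 58 86 98 94 99 59 67 -2 -2  2]
208 [-2 22 60 61 58 73 95 93 94 58 59 -3  2  0]
214 [ 3  8 55 60 60 66 92 96 95 59 61  4  3  0]
220 [ 7 -1 40 62 59 59 92 99 97 92 61  0 -1 -1]
226 [ 5  4 30 61 65 58 82 97 94 97 60 64  3  0]
232 [ 3  1 20 59 60 52 76 96 96 96 62 60 -3  0]
238 [ 3  3  7 54 60 64 60 51 48 58 59 58  4  0]
244 [ 7  2  0 -2  1  2  2  4 -1  5 -1  6  4 -1]
```

View pics/s1.png

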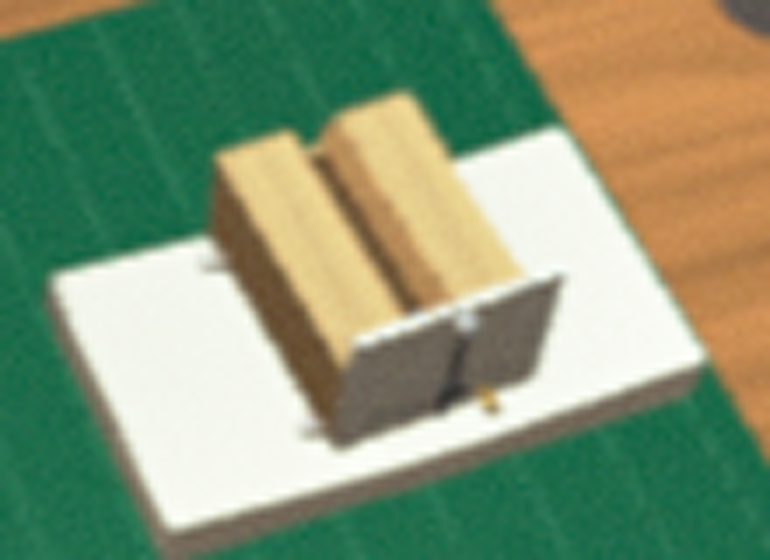

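The crop shows the jig with the dial facing the camera. The pivot is at full-image (346,216), the needle tip near (344,227) and the brass mark at (350,227), which is on the +y side. Next I'll get the index angle, the yaw and the tool axes.

```bash
cat >> h.py <<'E'
def ray(im,u,v):
    d=rot(im)@np.array([(u-im['cx'])/im['fx'],(v-im['cy'])/im['fy'],1.]); return np.array(im['eye'],float),d/np.linalg.norm(d)
def onplane(im,u,v,p,n):
    e,d=ray(im,u,v); return e+d*((np.array(p)-e)@n)/(d@n)
def tcp():
    o=get_obs(); return np.array(o['ee_pos']),R.from_rotvec(o['orientation']).as_matrix(),o
E
python3 - <<'E'
from h import *
t=load('top0');s=load('scene0');z=np.array([0,0,1.])
p=s['pixels'].astype(int)
sub=p[205:240,325:370]; r,g,b=sub[...,0],sub[...,1],sub[...,2]
m=(r-b>60)&(r>120)&(np.mgrid[205:240,325:370][0]>=222)
v,u=np.nonzero(m);print('brass',[(uu+325,vv+205,tuple(sub[vv,uu])) for uu,vv in zip(u,v)])
w=(r-b)[v,u]; 
dk=(p[205:235,335:356].sum(2));print(dk)
a=onplane(s,280+345/7,170+342/7,[0,0,125],z);b2=onplane(s,280+562/7,170+277/7,[0,0,125],z)
print('dial top',a,b2,np.degrees(np.arctan2(-(b2-a)[0],(b2-a)[1])))
# block edges top view: boundaries at z 97 via depth mask
C=cloud(t);mm=(C[...,2]>85)&(C[...,2]<108);mm[:196]=0;mm[:, :200]=0;mm[:,255:]=0
L=[];Rr=[]
for vv in range(200,232):
    uu=np.nonzero(mm[vv])[0]; L.append(onplane(t,uu[0]-.5,vv,[0,0,97],z));Rr.append(onplane(t,uu[-1]+.5,vv,[0,0,97],z))
for n,q in(('+y',L),('-y',Rr)):
    q=np.array(q);k=np.polyfit(q[:,0],q[:,1],1);print(n,'y at 572',np.polyval(k,572),'yaw',np.degrees(np.arctan(k[0])))
S=cloud(s)
P,T,o=tcp();print(T.round(3))
# slab profile vs y
for nm,im,CC in(('top',t,C),('sc',s,S)):
    q=CC.reshape(-1,3);q=q[(q[:,0]>510)&(q[:,0]<630)&(q[:,2]>18)&(q[:,2]<45)]
    print(nm,[(y,len(k),np.median(k).round(1)) for y in range(20,270,10) for k in [q[(q[:,1]>=y)&(q[:,1]<y+10),2]] if len(k)>3])
E
```

```text
brass [(np.int64(349), np.int64(225), (np.int64(142), np.int64(120), np.int64(79))), (np.int64(349), np.int64(226), (np.int64(175), np.int64(147), np.int64(88))), (np.int64(350), np.int64(226), (np.int64(199), np.int64(178), np.int64(130))), (np.int64(349), np.int64(227), (np.int64(204), np.int64(180), np.int64(117))), (np.int64(350), np.int64(227), (np.int64(195), np.int64(174), np.int64(120)))]
[[364 411 407 428 495 546 586 582 572 572 556 564 563 578 588 586 615 661
  715 728 731]
 [309 374 407 406 439 519 562 583 585 575 563 571 555 562 583 583 588 618
  701 726 730]
 [260 318 385 392 413 454 530 570 582 578 564 560 549 568 582 582 585 593
  655 706 728]
 [241 273 356 403 418 434 483 538 569 573 578 569 565 560 561 580 581 582
  609 663 718]
 [273 259 323 376 413 409 420 454 539 573 586 570 563 552 558 576 588 602
  630 660 692]
 [356 255 280 356 397 393 398 423 511 564 570 566 566 569 579 623 644 663
  687 677 604]
 [439 294 256 319 375 404 400 414 473 549 574 601 611 645 679 709 707 657
  564 460 374]
 [505 372 263 263 308 375 394 414 463 523 610 660 690 706 711 655 532 433
  3
[... 2993 characters left out ...]
), (30, 117, np.float64(33.3)), (40, 116, np.float64(31.9)), (50, 122, np.float64(31.2)), (60, 119, np.float64(30.5)), (70, 117, np.float64(30.1)), (80, 119, np.float64(29.1)), (90, 79, np.float64(28.2)), (100, 8, np.float64(27.6)), (110, 10, np.float64(26.1)), (120, 11, np.float64(25.8)), (130, 13, np.float64(26.0)), (140, 12, np.float64(25.7)), (150, 14, np.float64(26.8)), (160, 10, np.float64(25.4)), (170, 10, np.float64(25.9)), (180, 14, np.float64(26.8)), (190, 19, np.float64(28.3)), (200, 30, np.float64(28.3)), (210, 90, np.float64(28.6)), (220, 107, np.float64(29.6)), (230, 114, np.float64(30.0)), (240, 113, np.float64(29.9)), (250, 112, np.float64(30.7)), (260, 14, np.float64(29.7))]
```

```bash
cat >> h.py <<'E'
def proj(im,P):
    q=rot(im).T@(np.array(P,float)-np.array(im['eye'])); return np.array([im['fx']*q[0]/q[2]+im['cx'],im['fy']*q[1]/q[2]+im['cy']])
def line(im,u0,v0,u1,v1,z0):
    a=onplane(im,u0,v0,[0,0,z0],np.array([0,0,1.]));b=onplane(im,u1,v1,[0,0,z0],np.array([0,0,1.])); return a,b
E
python3 - <<'E'
from h import *
t=load('top0');s=load('scene0')
S=cloud(s);mm=(S[...,2]>88)&(S[...,2]<106);mm[:,:300]=0;mm[:,370:]=0;mm[:175]=0;mm[222:]=0
rows=range(190,204);q=np.array([onplane(s,np.nonzero(mm[v])[0][-1]+.5,v,[0,0,97],np.array([0,0,1.])) for v in rows])
k=np.polyfit(q[:,0],q[:,1],1);print('scene +y edge y@572',np.polyval(k,572),'yaw',np.degrees(np.arctan(k[0])),np.std(q[:,1]-np.polyval(k,q[:,0])))
p=s['pixels'].astype(float);sub=p[222:231,345:355];Y=np.clip(sub[...,0]-sub[...,2]-12,0,None);print((sub[...,0]-sub[...,2]).astype(int))
v,u=np.mgrid[222:231,345:355];mk=((Y*u).sum()/Y.sum(),(Y*v).sum()/Y.sum());print('mark',mk)
for yaw in(0,2,3.5):
  for y0 in (132,134,136):
    A=R.from_euler('z',yaw,degrees=True).as_matrix();J=lambda P:A@np.array(P)+[572,y0,25]
    x=onplane(s,*mk,J([66,0,94]),A[:,0]);l=A.T@(x-[572,y0,25])
    print(yaw,y0,'pivot',proj(s,J([66,0,94])).round(1),'tip0',proj(s,J([66,0,30])).round(1),'mark local',l.round(1),'ang',np.arctan2(l[1],94-l[2]).round(3),'r',np.hypot(l[1],94-l[2]).round(1))
E
```

```text
scene +y edge y@572 177.62210096897655 yaw 3.9019159687422422 0.6878596017586465
[[11 17 19 21 21 23 21 17 20 22]
 [ 8 19 20 20 18 15 17 23 22 20]
 [ 5 14 22 24 31 21 18 19 21 16]
 [ 5 11 27 53 63 47 22 18 20 11]
 [ 8 19 27 57 87 69 25  7  7  6]
 [18 17 23 50 87 75 28  6  4  6]
 [20 12  7 20 46 48 29  9  5  3]
 [10  5  5  6 17 27 11  6  3  5]
 [ 4  4  5  3  6  6  6  6  8 15]]
mark (np.float64(349.3272727272727), np.float64(225.6577540106952))
0 132 pivot [344.3 217.7] tip0 [341.1 230.7] mark local [66.  22.9 43.8] ang 0.428 r 55.1
0 134 pivot [345.  217.5] tip0 [341.8 230.5] mark local [66.  20.9 43.8] ang 0.394 r 54.3
0 136 pivot [345.7 217.3] tip0 [342.4 230.3] mark local [66.  18.9 43.8] ang 0.36 r 53.6
2 132 pivot [345.1 217.4] tip0 [341.8 230.5] mark local [66.  21.2 42.4] ang 0.39 r 55.8
2 134 pivot [345.8 217.2] tip0 [342.5 230.3] mark local [66.  19.1 42.5] ang 0.356 r 54.9
2 136 pivot [346.5 217. ] tip0 [343.2 230.1] mark local [66.  17.1 42.7] ang 0.321 r 54.1
3.5 132 pivot [345.7 217.2] tip0 [342.4 230.3] mark local [66.  19.9 41.4] ang 0.362 r 56.3
3.5 134 pivot [346.4 217. ] tip0 [343.1 230.1] mark local [66.  17.8 41.6] ang 0.328 r 55.3
3.5 136 pivot [347.1 216.8] tip0 [343.7 229.9] mark local [66.  15.7 41.8] ang 0.293 r 54.5
```

Both cameras agree on the layout: slicker at (556, -274) with 3.7° yaw, jig at about (572, 136) with 3.6° yaw, and the index near 0.3 rad. I'll move above the slicker now.

Request:
{"op": "play_rows", "data": {"plan": "8.78 0 0 0 0 0 -8.9; 8.78 0 0 0 0 0 -8.9; 8.78 -2.16 -5.65 0 0 0 0; 8.78 -2.16 -5.65 0 0 0 0; 8.78 -2.16 -5.65 0 0 0 0; 8.78 -2.16 -5.65 0 0 0 0; 8.78 -2.16 -5.65 0 0 0 0; 8.78 -2.16 -5.65 0 0 0 0; 8.78 -2.16 -5.65 0 0 0 0; 8.78 -2.16 -5.65 0 0 0 0; 8.78 -2.16 -5.65 0 0 0 0; 8.78 -2.16 -5.65 0 0 0 0; 8.78 -2.16 -5.65 0 0 0 0; 8.78 -2.16 -5.65 0 0 0 0; 8.78 -2.16 -5.65 0 0 0 0; 8.78 -2.16 -5.65 0 0 0 0; 8.78 -2.16 -5.65 0 0 0 0; 8.78 -2.16 -5.65 0 0 0 0; 8.78 0 0 0 0 0 0"}}

```text
t: 2.48
ee_pos: [556.5, -277.0, 221.9]
orientation: [-0.097, 3.14, -0.001]
ft_force: [0.1, 0.2, -0.1]
width: 87.7
```

```bash
cat > go.py <<'E'
from h import *
import sys
# target pos, yaw(deg of jig/slicker x), roll theta(rad) -> tool shift cm & turn deg from the measured pose
x,y,z,yaw,th=map(float,sys.argv[1:6])
P,T,o=tcp()
A=R.from_euler('z',yaw,degrees=True).as_matrix()@np.diag([-1.,1,-1])@R.from_rotvec([th,0,0]).as_matrix()
print('P',P.round(1),'q',np.round(o['qpos'],2),'F',np.round(o['ft_force'],1),'M',np.round(o['moment'],2),'w',round(float(o['width']),1),'t',round(float(o['t']),2))
print('shift cm',(T.T@(np.array([x,y,z])-P)/10).round(2),'turn',np.degrees(R.from_matrix(T.T@A).as_rotvec()).round(2))
E
python3 go.py 556.3 -273.8 72 3.75 0
```

```text
P [ 556.5 -277.   221.9] q [-0.48  0.42  1.64 -0.    1.08 -2.11] F [ 0.1  0.2 -0.1] M [-0.01  0.02 -0.03] w 87.7 t 2.48
shift cm [1.000e-02 3.300e-01 1.499e+01] turn [-0.04  0.02 -0.23]
```

Request:
{"op": "play_rows", "data": {"plan": "8.78 0 0.33 5 0 0 -0.2; 8.78 0 0 5 0 0 0; 8.78 0 0 3.5 0 0 0; 8.78 0 0 1.5 0 0 0; 2 0 0 0 0 0 0; 2 0 0 0 0 0 0; 2 0 0 0 0 0 0; 2 0 0 0 0 0 0; 2 0 0 0 0 0 0; 2 0 0 0 0 0 0"}}

```text
t: 3.72
ee_pos: [555.5, -270.5, 72.9]
orientation: [-0.107, 3.139, -0.001]
ft_force: [0.2, -3.0, 1.5]
width: 31.2
```

```bash
python3 go.py 556.3 -273.8 225 3.75 0
```

```text
P [ 555.5 -270.5   72.9] q [-0.47  0.61  1.73 -0.    0.8  -2.11] F [ 0.2 -3.   1.5] M [-0.48 -0.01  0.02] w 31.2 t 3.73
shift cm [ -0.07  -0.35 -15.21] turn [-0.04  0.03  0.17]
```

Request:
{"op": "play_rows", "data": {"plan": "2 0 0 0 0 0 0; 2 0 0 0 0 0 0; 2 0 0 0 0 0 0; 2 0 0 0 0 0 0"}}

```text
t: 4.22
ee_pos: [555.6, -270.6, 72.9]
orientation: [-0.107, 3.139, -0.001]
ft_force: [-0.4, -3.1, 2.3]
width: 25.9
```

```bash
python3 go.py 556.3 -273.8 225 3.75 0
```

```text
P [ 555.6 -270.6   72.9] q [-0.47  0.61  1.73 -0.    0.8  -2.11] F [-0.4 -3.1  2.3] M [-0.54 -0.08 -0.02] w 25.9 t 4.22
shift cm [ -0.06  -0.34 -15.21] turn [-0.04  0.04  0.17]
```

Request:
{"op": "play_rows", "data": {"plan": "2 0 -0.2 -1 0 0 0; 2 0 0 -3 0 0 0; 2 0 0 -5 0 0 0; 2 0 0 -5 0 0 0; 2 0 0 -1.2 0 0 0; 2 0 0 0 0 0 0; 2 0 0 0 0 0 0"}}

```text
t: 5.1
ee_pos: [554.1, -271.4, 222.3]
orientation: [0.107, -3.136, -0.003]
ft_force: [1.2, 0.2, -3.5]
width: 25.9
```

```bash
python3 go.py 572 136 225 3.6 0; python3 - <<'E'
from h import *
im=cam('scene');np.save('scene1.npy',im);im2=cam('top');np.save('top1.npy',im2)
a=cv2.resize(im['pixels'][130:310,130:280],None,fx=3,fy=3)
b=cv2.resize(im2['pixels'][150:280,320:430],None,fx=540/130,fy=540/130)
cv2.imwrite('pics/lift.png',np.hstack([a,b[:540,:350]])[:,:,::-1])
E
```

```text
P [ 554.1 -271.4  222.3] q [-0.47  0.41  1.65  0.    1.09 -2.11] F [ 1.2  0.2 -3.5] M [ 0.05  0.02 -0.02] w 25.9 t 5.1
shift cm [-4.57 40.52 -0.19] turn [ 0.13 -0.2   0.32]
```

View pics/lift.png

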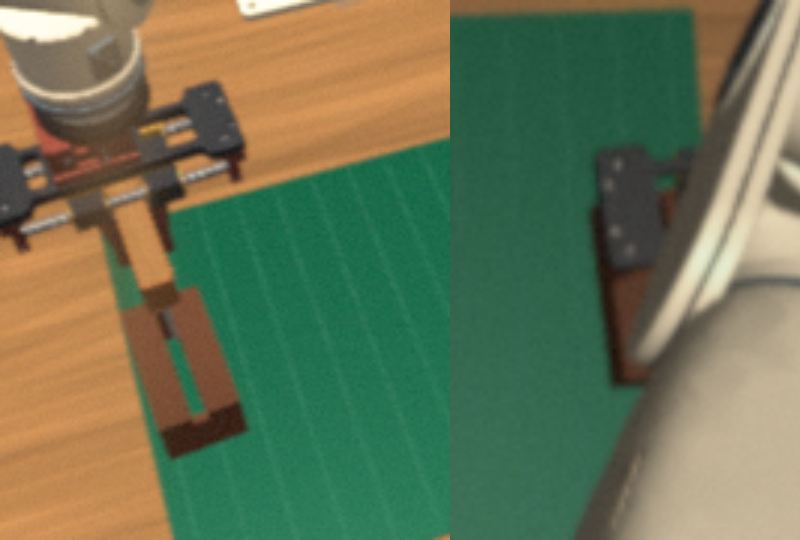

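The slicker hangs straight below the fingers, clear of the rack, at crop (150,270). Next I'll carry it over the jig.

Request:
{"op": "play_rows", "data": {"plan": "2 -0.63 5.8 0 0 0 0.3; 2 -0.63 5.8 0 0 0 0; 2 -0.63 5.8 0 0 0 0; 2 -0.63 5.8 0 0 0 0; 2 -0.63 5.8 0 0 0 0; 2 -0.63 5.8 0 0 0 0; 2 -0.63 5.7 0 0 0 0; 2 0 0 0 0 0 0; 2 0 0 0 0 0 0; 2 0 0 0 0 0 0"}}

```text
t: 6.45
ee_pos: [573.4, 133.4, 224.1]
orientation: [0.097, -3.139, 0.001]
ft_force: [-0.1, -0.8, -2.4]
width: 25.6
```

```bash
python3 go.py 571.3 136 180 3.6 0; python3 - <<'E'
from h import *
im=cam('scene');np.save('scene2.npy',im);im2=cam('top');np.save('top2.npy',im2)
a=cv2.resize(im['pixels'][100:250,270:400],None,fx=4,fy=4,interpolation=2)
cv2.imwrite('pics/above.png',a[:,:,::-1])
E
```

```text
P [573.4 133.4 224.1] q [ 0.21  0.37  1.71 -0.    1.06 -1.42] F [-0.1 -0.8 -2.4] M [ 0.07 -0.01 -0.06] w 25.6 t 6.45
shift cm [0.19 0.27 4.41] turn [-0.02 -0.06 -0.07]
```

View pics/above.png

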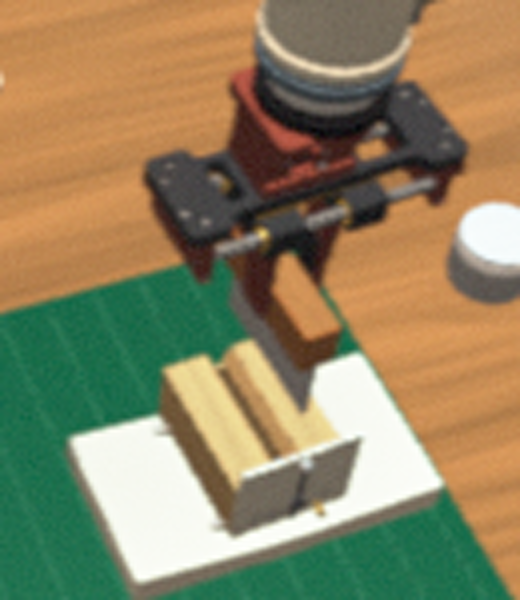

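The slicker is over the jig, with the blade tip above the slot. The slot runs from about (225,365) to (290,455) in the crop. I'll compare the grip's measured position with where the tool says it is, to remove the camera bias.

```bash
python3 - <<'E'
from h import *
im=load('scene2');S=cloud(im);z=np.array([0,0,1.])
p=im['pixels'].astype(int);r,g,b=p[...,0],p[...,1],p[...,2]
m=(r-b>50)&(S[...,2]>238)&(S[...,2]<256);m[:,:335]=0;m[:,360:]=0;m[:160]=0;m[190:]=0
q=S[m];print(len(q),q.mean(0))
# front x extreme, lateral center: rotate by yaw
for n,u,v,zz in(('top front L',270+298/4,100+336/4,247),('R',270+340/4,100+320/4,247),('bot L',270+305/4,100+369/4,211),('bot R',270+338/4,100+352/4,211)):
    print(n,onplane(im,u,v,[0,0,zz],z).round(1))
c=np.cos(np.radians(3.6));s=np.sin(np.radians(3.6));print('expected front centre',573.4+.7+52.5*c,133.4+52.5*s)
rr=cv2.minAreaRect(q[:,:2].astype(np.float32));print(rr, q.min(0),q.max(0))
# lateral slice centre
l=(q-[573.4,133.4,0])@np.array([-s,c,0]);x=(q-[573.4,133.4,0])@np.array([c,s,0]);print('lat',np.percentile(l,[2,50,98]),'x',np.percentile(x,[2,98]))
# blade tip: grey below
im2=load('scene0');S0=cloud(im2)
m0=(S0[...,2]>90)&(S0[...,2]<104);m0[:,:300]=0;m0[:,370:]=0;m0[:175]=0;m0[222:]=0
q=S0[m0];l=(q-[572,136,0])@np.array([-s,c,0]);x=(q-[572,136,0])@np.array([c,s,0])
k=(x>-45)&(x<45);h=np.histogram(l[k],np.arange(-54,54,3));print(list(zip(h[1].astype(int),h[0])));print('x',np.percentile(x,[1,99]))
E
```

```text
243 [598.67624941 132.70586153 246.85062146]
top front L [623.1 119.8 247. ]
R [620.2 149.  247. ]
bot L [623.4 130.  211. ]
bot R [618.1 155.1 211. ]
expected front centre 626.4964032424842 136.69650227528896
((593.94873046875, 136.22503662109375), (65.86781311035156, 37.0822868347168), 6.538730621337891) [560.24587077 116.54994129 238.04588406] [627.4102422  153.67504114 254.18117717]
lat [-15.2884984   -1.74770264  12.51297364] x [-8.67307044 52.86345977]
[(np.int64(-54), np.int64(0)), (np.int64(-51), np.int64(0)), (np.int64(-48), np.int64(14)), (np.int64(-45), np.int64(43)), (np.int64(-42), np.int64(28)), (np.int64(-39), np.int64(23)), (np.int64(-36), np.int64(29)), (np.int64(-33), np.int64(28)), (np.int64(-30), np.int64(27)), (np.int64(-27), np.int64(29)), (np.int64(-24), np.int64(27)), (np.int64(-21), np.int64(27)), (np.int64(-18), np.int64(23)), (np.int64(-15), np.int64(21)), (np.int64(-12), np.int64(4)), (np.int64(-9), np.int64(1)), (np.int64(-6), np.int64(0)), (np.int64(-3), np.int64(0)), (np.int64(0), np.int64(1)), (np.int64(3), np.int64(11)), (np.int64(6), np.int64(41)), (np.int64(9), np.int64(30)), (np.int64(12), np.int64(26)), (np.int64(15), np.int64(28)), (np.int64(18), np.int64(22)), (np.int64(21), np.int64(27)), (np.int64(24), np.int64(30)), (np.int64(27), np.int64(20)), (np.int64(30), np.int64(28)), (np.int64(33), np.int64(26)), (np.int64(36), np.int64(25)), (np.int64(39), np.int64(19)), (np.int64(42), np.int64(1)), (np.int64(45), np.int64(0)), (np.int64(48), np.int64(0))]
x [-60.44468067  59.5971863 ]
```

Request:
{"op": "play_rows", "data": {"plan": "2 0.2 0.18 3 0 0 0; 2 0 0 2.5 0 0 0; 2 0 0 0 0 0 0; 2 0 0 0 0 0 0; 2 0 0 0 0 0 0"}}

```text
t: 7.18
ee_pos: [572.4, 136.4, 171.0]
orientation: [-0.099, 3.138, 0.001]
ft_force: [1.0, 0.2, -2.7]
width: 26.0
```

```bash
python3 go.py 571.3 135.2 110 3.6 0
```

```text
P [572.4 136.4 171. ] q [ 0.21  0.43  1.75  0.    0.95 -1.42] F [ 1.   0.2 -2.7] M [-0.02  0.01  0.02] w 26.0 t 7.17
shift cm [ 0.13 -0.12  6.1 ] turn [ 0.02  0.12 -0.  ]
```

Request:
{"op": "play_rows", "data": {"plan": "2 0.1 -0.1 1 0 0 0; 2 0 0 0.8 0 0 0; 2 0 0 0.8 0 0 0; 2 0 0 0 0 0 0; 2 0 0 0 0 0 0"}}

```text
t: 7.8
ee_pos: [570.7, 135.5, 143.6]
orientation: [0.099, -3.14, 0.0]
ft_force: [0.2, 0.3, -3.1]
width: 26.0
```

```bash
python3 go.py 571.3 135.2 110 3.6 0
```

```text
P [570.7 135.5 143.6] q [ 0.21  0.47  1.77 -0.    0.9  -1.42] F [ 0.2  0.3 -3.1] M [0.   0.03 0.07] w 26.0 t 7.8
shift cm [-0.06 -0.03  3.36] turn [-0.   -0.    0.02]
```

Request:
{"op": "play_rows", "data": {"plan": "2 0 0 0.8 0 0 0; 2 0 0 0.8 0 0 0; 2 0 0 0.8 0 0 0; 2 0 0 0.4 0 0 0; 2 0 0 0 0 0 0; 2 0 0 0 0 0 0"}}

```text
t: 8.55
ee_pos: [570.7, 135.4, 115.8]
orientation: [-0.099, 3.14, 0.0]
ft_force: [-0.1, -0.5, -3.1]
width: 25.8
```

```bash
python3 go.py 571.3 135.2 110 3.6 0
```

```text
P [570.7 135.4 115.8] q [ 0.21  0.51  1.79 -0.    0.85 -1.42] F [-0.1 -0.5 -3.1] M [ 0.04  0.02 -0.02] w 25.8 t 8.55
shift cm [-0.05 -0.03  0.58] turn [0.   0.02 0.02]
```

Sliding in freely. I'll go down to contact in small steps.

Request:
{"op": "play_rows", "data": {"plan": "2 0 0 0.3 0 0 0; 2 0 0 0.2 0 0 0; 2 0 0 0.1 0 0 0; 2 0 0 0.1 0 0 0; 2 0 0 0 0 0 0; 2 0 0 0 0 0 0"}}

```text
t: 9.3
ee_pos: [570.6, 135.4, 109.6]
orientation: [-0.099, 3.14, 0.0]
ft_force: [-3.1, 0.2, 5.7]
width: 25.6
```

```bash
python3 go.py 571.3 135.2 110 3.6 0
```

```text
P [570.6 135.4 109.6] q [ 0.21  0.52  1.79 -0.    0.84 -1.42] F [-3.1  0.2  5.7] M [-0.16  0.57  0.05] w 25.6 t 9.3
shift cm [-0.07 -0.02 -0.04] turn [0.   0.01 0.02]
```

The force changed by about 9 N upward at TCP z = 109.6 (predicted 109.9), so the shoulder is home. Next I'll roll to about 0.2 rad along the rolling path.

Request:
{"op": "play_rows", "data": {"plan": "2 0 0.21 0 1.43 0 0; 2 0 0.21 -0.01 1.43 0 0; 2 0 0.21 -0.01 1.43 0 0; 2 0 0.21 -0.02 1.43 0 0; 2 0 0.21 -0.02 1.43 0 0; 2 0 0.21 -0.03 1.43 0 0; 2 0 0.21 -0.03 1.43 0 0; 2 0 0.21 -0.04 1.43 0 0; 2 0 0 0 0 0 0; 2 0 0 0 0 0 0"}}

```text
t: 10.55
ee_pos: [569.7, 152.3, 109.7]
orientation: [-0.099, 3.118, -0.313]
ft_force: [-2.7, -0.9, 6.1]
width: 25.8
```

```bash
cat > chk.py <<'E'
from h import *
import sys
P,T,o=tcp();th=np.arcsin(-T[:,2]@np.array([-np.sin(.063),np.cos(.063),0]))
print('P',P.round(1),'roll',th.round(4),'F',np.round(o['ft_force'],1),'M',np.round(o['moment'],2),'w',round(float(o['width']),1),'t',o['t'])
# frame checks: jig-frame slop
print('expected y',135.4+90*th-5.3*np.sin(th),'z',109.6+5.3*(1-np.cos(th)))
n=sys.argv[1];im=cam('scene');np.save(n+'.npy',im);save(im,n+'.png',(320,190,380,240),12)
E
python3 chk.py r1
```

```text
P [569.7 152.3 109.7] roll 0.2002 F [-2.7 -0.9  6.1] M [-0.24  0.58 -0.1 ] w 25.8 t 10.55
expected y 152.36690842520218 z 109.70589381016654
```

View pics/r1.png

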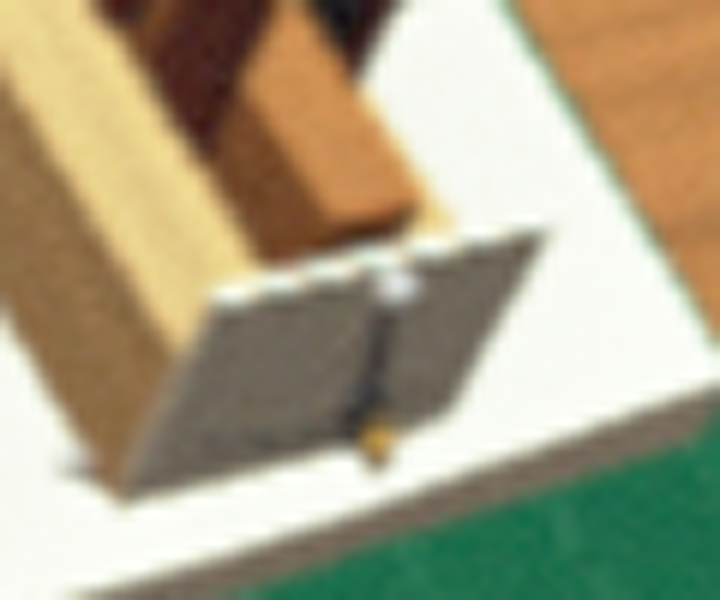

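The jig rolled as predicted, with force and height unchanged. The needle tip is at crop (365,420) and the mark at (376,440), so the mark is still a little to the +y side. I'll measure the remaining angle numerically.

```bash
cat > idx.py <<'E'
from h import *
from scipy.optimize import brentq
import sys
def meas(im,th,dy,dz=0,show=True):
    A=R.from_euler('z',3.6,degrees=True).as_matrix()@R.from_rotvec([-th,0,0]).as_matrix()
    # runner centre
    Rz=R.from_euler('z',3.6,degrees=True).as_matrix()
    c=np.array([572,135.4,115.])+Rz@[0,90*th,dz]
    J=lambda p:A@(np.array(p,float)-[0,0,90])+c
    pv=proj(im,J([66,0,94]))
    p=im['pixels'].astype(float)
    u0,v0=int(round(pv[0])),int(round(pv[1]))
    # pivot dot: bright, in window against dark dial
    v,u=np.mgrid[v0-3:v0+3,u0-5:u0+6]
    br=p[v,u].sum(2); 
    # brass
    vb,ub=np.mgrid[v0+4:v0+17,u0-8:u0+12];Y=p[vb,ub,0]-p[vb,ub,2];Y=np.where(Y>32,Y-15,0)
    # keep the component nearest the largest
    n,l,st,ce=cv2.connectedComponentsWithStats((Y>0).astype(np.uint8));k=1+np.argmax(st[1:,4]);Y=Y*(l==k)
    mk=np.array([(Y*ub).sum(),(Y*vb).sum()])/Y.sum()
    # needle: darkest column per row
    nd=[]
    for vv in range(v0+2,v0+12):
        uu=np.arange(u0-6,u0+6);g=p[vv,u0-6:u0+6].sum(1);bg=np.median(g);w=np.clip(bg-25-g,0,None)
        if w.sum()>20: nd.append((vv,(w*uu).sum()/w.sum(),w.sum()))
    nd=np.array(nd)
    return J,A,pv,mk,nd
if __name__=='__main__':
    for n,th in(('scene0',0.),('r1',.2)):
        im=load(n);J,A,pv,mk,nd=meas(im,th,0)
        tip=proj(im,J(np.array([66,0,94])+64*np.array([0,np.sin(th),-np.cos(th)])))
        print(n,'pivot pred',pv.round(2),'tip pred',tip.round(2),'mark',mk.round(2));print(nd.round(1).tolist())
        for i in np.arange(.2,.41,.04): print(i.round(2),proj(im,J(np.array([66,0,94])+64*np.array([0,np.sin(i),-np.cos(i)]))).round(2),end=' ')
        print()
        v0,u0=int(round(pv[1])),int(round(pv[0]));print(im['pixels'][v0-4:v0+3,u0-4:u0+5].sum(2))
E
python3 idx.py
```

```text
scene0 pivot pred [346.9  216.84] tip pred [343.55 229.91] mark [349.12 226.34]
[[219.0, 345.6, 86.0], [220.0, 345.0, 135.0], [221.0, 344.8, 124.5], [222.0, 344.5, 101.0], [223.0, 344.5, 90.0], [224.0, 344.3, 107.5], [225.0, 344.5, 255.0], [226.0, 343.7, 441.0], [227.0, 342.7, 927.0], [228.0, 343.0, 852.0]]
0.2 [347.64 228.14] 0.24 [348.46 227.73] 0.28 [349.28 227.31] 0.32 [350.09 226.87] 0.36 [350.9  226.42] 0.4 [351.7  225.95] 
[[588 615 668 708 651 532 462 412 332]
 [693 624 566 592 509 354 292 292 296]
 [482 460 542 609 532 390 315 301 297]
 [309 335 487 565 514 377 313 298 294]
 [295 297 338 386 357 312 303 294 297]
 [290 275 241 255 281 292 299 284 309]
 [281 268 226 213 279 294 296 292 301]]
r1 pivot pred [353.11 214.56] tip pred [349.49 227.68] mark [351.09 226.17]
[[217.0, 351.4, 97.0], [218.0, 351.2, 125.0], [219.0, 351.0, 127.5], [220.0, 350.8, 126.5], [221.0, 350.4, 109.0], [222.0, 350.4, 133.0], [223.0, 350.4, 192.0], [224.0, 349.3, 232.0], [225.0, 348.8, 440.5], [226.0, 348.7, 965.0]]
0.2 [349.49 227.68] 0.24 [350.3  227.37] 0.28 [351.11 227.03] 0.32 [351.92 226.68] 0.36 [352.74 226.31] 0.4 [353.55 225.92] 
[[599 658 693 703 622 534 492 487 420]
 [607 513 558 621 563 423 321 306 293]
 [402 372 499 639 655 522 359 304 308]
 [302 330 443 561 571 451 340 309 304]
 [299 304 315 362 366 324 289 304 308]
 [315 285 236 233 286 293 298 306 299]
 [318 273 220 232 288 307 297 308 303]]
```

Both images give an index of about 0.305 rad (0.305 from the level view, 0.306 at 0.2 roll). I'll roll the remaining 0.105 rad.

Request:
{"op": "play_rows", "data": {"plan": "2 0 0.22 -0.05 1.5 0 0; 2 0 0.22 -0.05 1.5 0 0; 2 0 0.21 -0.06 1.5 0 0; 2 0 0.21 -0.06 1.5 0 0; 2 0 0 0 0 0 0; 2 0 0 0 0 0 0; 2 0 0 0 0 0 0; 2 0 0 0 0 0 0; 2 0 0 0 0 0 0; 2 0 0 0 0 0 0; 2 0 0 0 0 0 0; 2 0 0 0 0 0 0; 2 0 0 0 0 0 0; 2 0 0 0 0 0 0"}}

```text
t: 12.35
ee_pos: [569.1, 160.8, 110.0]
orientation: [-0.097, 3.094, -0.476]
ft_force: [-3.5, -2.5, 8.0]
width: 25.5
```

```bash
python3 chk.py r2; python3 - <<'E'
from idx import *
im=load('r2');J,A,pv,mk,nd=meas(im,.305,0);print(pv,mk);print(nd.round(1).tolist())
p=im['pixels'].astype(int)
for v in range(208,232): print(v,p[v,346:362].sum(1+0).shape and p[v,346:362].sum(-1),(p[v,349:360,0]-p[v,349:360,2]))
for i in(.28,.305,.33): print(i,proj(im,J(np.array([66,0,94])+64*np.array([0,np.sin(i),-np.cos(i)]))).round(2))
E
```

```text
P [569.1 160.8 110. ] roll 0.3054 F [-3.5 -2.5  8. ] M [-0.54  0.57 -0.15] w 25.5 t 12.35
expected y 161.29147057148552 z 109.8452302886136
[356.34646643 213.38272454] [351.65831435 226.43735763]
[[215.0, 354.6, 82.0], [216.0, 354.4, 85.0], [217.0, 354.3, 108.5], [218.0, 353.8, 121.5], [219.0, 353.8, 151.0], [220.0, 353.5, 122.0], [221.0, 353.7, 182.0], [222.0, 353.1, 312.0], [223.0, 352.5, 225.0], [224.0, 352.1, 306.5]]
208 [249 257 257 253 227 197 170 197 224 299 410 578 648 700 729 730] [84 76 55 47 46 43 40 43 62 57 31]
209 [260 271 310 334 355 412 447 466 494 521 612 689 725 727 729 686] [61 37 19 15 26 35 36 32 18 10 11]
210 [471 492 525 548 584 649 688 695 686 652 571 522 492 497 491 446] [41 28 11 11 12 18 25 29 24 15 15]
211 [686 699 700 638 548 493 483 488 577 621 559 421 313 301 311 301] [31 34 23 13 15 13  5  7 15 24 23]
212 [480 477 467 429 376 328 311 344 507 638 631 491 331 298 303 307] [24 26 26 22 22 13  2  0  7 17 24]
213 [302 292 292 298 296 296 295 309 422 542 538 414 319 314 303 319] [22 20 23 22 20 16 11  5  9 16 21]
214 [300 303 305 302 297 294 301 300 307 346 
[... 1208 characters left out ...]
 7  4]
226 [272 289 332 357 334 333 342 442 582 700 734 737 745 745 745 748] [26 37 70 76 56 32  9  5  6  4  4]
227 [447 495 549 561 450 324 389 606 721 744 750 752 748 744 739 728] [23 34 66 68 37 10  6  4  3  4  5]
228 [712 736 744 732 602 411 435 673 745 751 746 741 729 685 617 532] [ 9 25 43 41 15  5  4  4  6  7 11]
229 [749 750 752 744 694 605 617 716 741 737 701 656 534 450 376 350] [ 5 13 30 28  9  4  7 10 17 18 20]
230 [748 745 748 748 744 734 721 719 675 554 465 395 341 307 307 312] [ 4  5  7  8  9 12 21 19 21 24 26]
231 [748 750 746 743 731 678 589 513 431 358 317 319 323 311 311 313] [ 6  6 12 17 18 20 20 25 25 27 25]
0.28 [352.08 226.72]
0.305 [352.58 226.53]
0.33 [353.08 226.34]
```

View pics/r2.png

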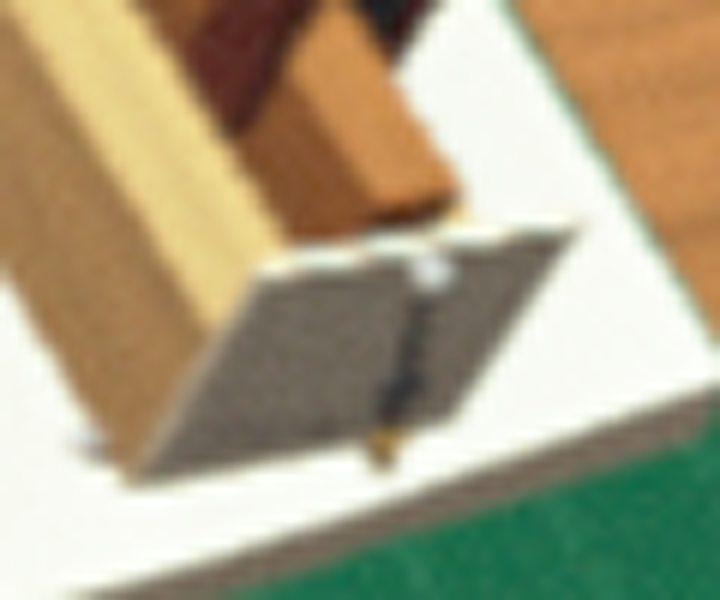

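The needle tip and the brass mark now overlap at crop (383,440), and forces are still small. I'll average several frames to measure what error is left.

```bash
cat > avg.py <<'E'
from h import *
import sys
a=[];n=int(sys.argv[1])
for i in range(n): im=cam('scene');a.append(im['pixels'].astype(float))
p=np.mean(a,0);P,T,o=tcp();print('t',o['t'],'P',P.round(1),'F',np.round(o['ft_force'],1))
q=p.sum(2)
# needle core: parabola-free centroid over narrow band each row, then fixed-slope line
L=[]
for v in range(214,221):
    c=354.07-.27*(v-217.5);u=np.arange(int(c)-3,int(c)+5);w=np.clip(285-q[v,u],0,None);L.append((v,(w*u).sum()/w.sum()))
L=np.array(L);print(L.round(2).tolist());k=np.polyfit(L[1:,0],L[1:,1],1);m=L[1:].mean(0);print('slope',k[0])
v,u=np.mgrid[225:231,347:358];Y=p[v,u,0]-p[v,u,2];Y=np.where(Y>28,Y-18,0);mk=((Y*u).sum()/Y.sum(),(Y*v).sum()/Y.sum())
for s in(k[0],-.287): print('needle at mark row',m[1]+s*(mk[1]-m[0]),'mark',np.round(mk,2),'add rad',(mk[0]-m[1]-s*(mk[1]-m[0]))/17.5)
for vv in range(225,231): 
    y=np.clip(p[vv,347:358,0]-p[vv,347:358,2]-18,0,None);print(vv,(y*np.arange(347,358)).sum()/y.sum(),'dark',q[vv,349:355].round())
g=p[200:235,335:367,::-1];cv2.imwrite('pics/'+sys.argv[2],cv2.resize(np.clip(g*1.3,0,255).astype(np.uint8),None,fx=16,fy=16,interpolation=cv2.INTER_CUBIC))
E
python3 avg.py 12 avg1.png
```

```text
t 13.0 P [569.1 160.8 110.1] F [-3.4 -1.3  7.6]
[[214.0, nan], [215.0, 354.7], [216.0, 354.46], [217.0, 354.22], [218.0, 353.89], [219.0, 353.7], [220.0, 353.62]]
slope -0.22835236501658998
needle at mark row 352.0484514498748 mark [351.71 226.48] add rad -0.01953464553799376
needle at mark row 351.5218227164312 mark [351.71 226.48] add rad 0.01055842494449755
225 352.0264741275571 dark [278. 282. 262. 242. 290. 360.]
226 351.66652116979486 dark [351. 336. 333. 352. 444. 578.]
227 351.3904068002429 dark [560. 445. 327. 391. 603. 722.]
228 351.22784810126586 dark [730. 604. 401. 438. 676. 744.]
229 351.4462809917356 dark [745. 693. 606. 624. 715. 742.]
230 356.6575342465754 dark [750. 744. 730. 721. 719. 674.]avg.py:10: RuntimeWarning: invalid value encountered in scalar divide
  c=354.07-.27*(v-217.5);u=np.arange(int(c)-3,int(c)+5);w=np.clip(285-q[v,u],0,None);L.append((v,(w*u).sum()/w.sum()))
```

View pics/avg1.png

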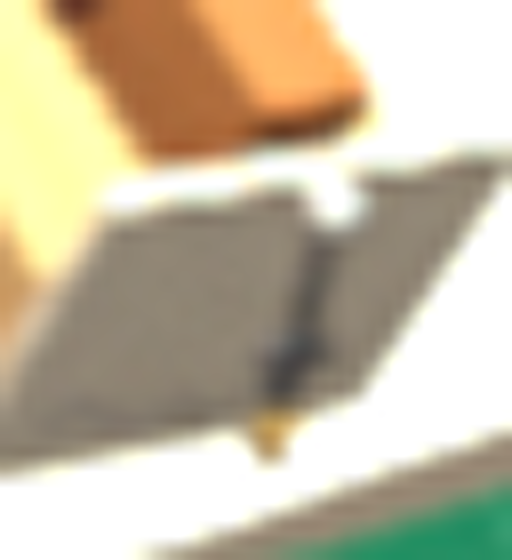

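The averaged view shows the brass mark at (268,435), right at the end of the needle line from (335,200) through (278,400). Residual estimates run from -0.02 to +0.01 rad, averaging about zero. Before handing in, I'll check seating from depth, as the grip top's height above the block top along the tilted jig axis.

```bash
python3 - <<'E'
from h import *
P,T,o=tcp();n=-T[:,2];ey=T[:,1];ex=-T[:,0]
q=[]
for i in range(4):
    im=cam('scene');S=cloud(im);q.append(S[150:225,290:375].reshape(-1,3))
q=np.vstack(q);l=np.c_[(q-P)@ex,(q-P)@ey,(q-P)@n]
g=l[(l[:,0]>22)&(l[:,0]<50)&(abs(l[:,1])<9)&(l[:,2]>5)&(l[:,2]<40)]
for a,b in((-38,-18),(18,38)):
    k=l[(abs(l[:,0])<50)&(l[:,1]>a)&(l[:,1]<b)&(l[:,2]>-25)&(l[:,2]<0)]
    c=np.polyfit(k[:,1],k[:,2],1) if len(k)>20 else None
    print('block',len(k),np.median(k[:,2]).round(1),c)
print('grip top',len(g),np.median(g[:,2]).round(1))
o=get_obs();print(o['t'],np.round(o['ft_force'],1),o['ee_pos'],o['width'])
E
```

```text
block 632 -12.9 [  0.01562224 -12.45219066]
block 8 -12.4 None
grip top 182 23.3
13.2 [-2.8 -1.9  7.4] [569.10030113 160.79652381 110.07784122] 25.472843729844815
```

The grip top is 36.2 mm above the block top (36 means fully seated), the block is parallel to the tool within noise, and the forces are steady. I'm handing it in.

```bash
python3 -c "
from workcell import *
print(close_job())"
```

```text
the job is handed in; nothing more can be done
None
```

I drew the slicker from its rack, slid its blade fully into the jig's slot and, moving it only by the grip, rolled the jig to 0.305 rad. I handed the job in at about 13.2 s, still holding the slicker there. I didn't touch the bottle, tin or mallet.

**Last checks:**
- **Seating:** the grip top is 36.2 mm above the block top, and 36 mm means fully home.
- **Pointer:** the needle is on the brass mark in the averaged image. Two ways of fitting the needle disagree on the remaining error, -0.02 and +0.01 rad, because one pixel is about 0.05 rad. The two earlier index estimates gave 0.305 and 0.306 rad.
- **Runners:** I'm pressing down with about 10–11 N. The tool's height and path match pure rolling to within 0.5 mm, so both runners should be resting on the slab, but I could not see the runner contact directly.
- **Disagreement:** the two cameras differed by up to 4 mm in y. I corrected for this using the known position of the gripped slicker, and the blade went in without touching the sides.

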